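# Reverse the grating plate of the worktop grater

## Robot

A 6-joint arm with a two-finger parallel gripper is mounted at the origin on a cart in front of the work surface, level with it; the furniture and walls round the work are solid. World frame = base frame: x ahead of the robot, y to its left, z up, the work surface at z = 0. Lengths are in m, angles in rad, forces in N, time in s.
With the tool pointing down it reaches from about 0.225 to 0.875 m from the base axis. Payload 3.4 kg.
Tool frame: the origin (TCP) lies at the very end of the fingers, on their centre line; the grasp point (between the pads) lies 19 mm behind it; z points along the fingers, y is the line along which they close (so a half turn about z gives the same grasp; the last joint's range is limited). The gripper opens to 85 mm and grips with 20 to 120 N. Pads are 22 mm wide; open, the fingers measure 114 mm over their backs; the gripper's body (76 mm by 85 mm) begins 54 mm behind the grasp point. The pads swing forward as they close: fully open they stand 13 mm farther back than shut.
Start: joints at [1.159, 0.276, 1.505, -0, 1.361, -0.121], TCP at [0.165, 0.551, 0.231] pointing down, gripper open.
Joint ranges: [-2.89, 2.89], [-0.75, 2.08], [0.22, 2.7], [-1.18, 4.32], [0.11, 2.71], [-2.7, 2.7]. Speed limits (rad/s): [2.57, 2.57, 3.14, 3.14, 3.14, 3.14].

## Interface

Orientations are given as a unit quaternion [w, x, y, z].
In Python, from rig import readout, vision, manip gives the robot as it stands.
- The arm moves only by the shell command python3 -m handwheel 'ROWS' [FORCE]. ROWS is JSON, a list of rows, each a list of 3 entries, a list of its own where there are three numbers: the shift along the tool's x, y, z in mm, then the turn, a rotation vector about the tool's x, y, z in units of 6 degrees (1.0 is 6 degrees), then the closure, from -1 (fully open) to 1 (shut), so that 0 is half open. A call has 1 to 20 rows; each row shifts and turns the commanded pose from where the row before left it, along the tool's axes as they then stand; what a row does not reach is not made up. A row lasts 1/8 s, in which the tool goes at most 62.5 mm and 10.7 degrees, less where a joint would pass 70% of its speed; a pose out of reach is approached as far as the arm can. A call is refused whole if a number of a shift passes 62.5 or a number of a turn 1, either way. A call with a gripper value outside its range is refused whole. The fingers move at their own pace and stop on an object; FORCE is the grip in N (left out, the last holds). Time passes only in rows, so rows that do not move let the fingers close. It gives the time, the measured TCP pose, the force, the opening and the grip force at its end, in the units of the state.
- readout.get_state(): the state, without advancing time (a new reading comes with each control period).
- vision.get_image(name): name is "scene" or "top"; returns the picture (480x640x3 uint8, blue, green, red); there is no depth.
- vision.camera_params(name): a dict with "intrinsics" (3x3 intrinsics, pixels), "dist" ([k1, k2, p1, p2, k3] as OpenCV has them; the pictures are not rectified), "rvec" (rotation vector, rad) and "tvec" (3), from world to camera coordinates, as OpenCV has them. Camera axes: x right, y down, z forward; pixel columns grow to the right and rows downward; lengths in m; the calibration is good to about 2 mm. A picture is of the moment at which its call begins. camera_params takes no time and is no camera call.
- manip.sign_off(): hands the job in; it is judged then, once.
The state is a dict: "clock": time; "qpos": joint angles; "qd": joint speeds; "effort": joint torques, N m; "position": TCP position; "ee_rot": TCP orientation; "contact_force": force on the tool from outside, world axes, zero at the start; "moment": the same for the moment, N m; "width": finger opening in m; "gripper_force": force on a finger pad.
Only numpy, scipy, OpenCV 4.12 (cv2) and the standard library are available. Lean on these libraries where they do the work, as an engineer would, in place of code of your own. Each camera call takes 0.05 s, during which the arm holds its last target. There are 200 camera calls.

## Task

The reversible plate in the white worktop grater is in with its blue fine end innermost. Press the plate down by its black handle until the sprung bed bottoms out, slide it out from under the two red catches, turn it end for end, and slide it back in with the orange coarse end leading, again with the bed pressed fully down, until it is fully home and the bed springs up again so that the catches lock it in. Leave the other things on the worktop standing where they are.

Things in the scene. Friction and masses are not known exactly. Their poses are not given: they have to be found in the camera images.
- grater: White grater housing fixed to the worktop, 203 x 102 x 37 mm. Origin at worktop height under the middle of the seat, where the plate's middle is when fully home; x is level and points inward along the slot, z up. The mouth is at -x. Side walls 71 mm apart and grey lips over the plate's edges run from x = -60 to 56 mm; lips 54 mm apart, 32.5 to 36.5 mm above the worktop.
- grater_mouth (a point): Mid-way between the two red catches (one under each lip), at the level of their undersides, 25 mm above the worktop, at their inner faces: x = -52.5 mm of the grater; they reach out to x = -60 mm and are 54 mm apart. In front of them two flared guides, 29 mm tall, lead in from x = -89 mm, narrowing from about 93 to 71 mm apart.
- grater_stop (a point): Middle of the inner face of the rigid back stop, x = +51.5 mm of the grater, 26 mm above the worktop. The plate's leading end meets it when it is fully home; there are 4 mm of play between stop and catches.
- bed (a joint): How far the grey sprung bed under the plate is pressed down (m): 0 raised (top 21 mm above the worktop), 0.008 bottomed out on a rigid stop; it stays level, starts to move at about 4 N and bottoms out at about 10 N. Raised, the plate on it overlaps the catches by 6 mm in height; bottomed out, it passes under them with 2 mm to spare, and must be kept down all the way in and out.
- bed_front (a point): Middle of the front (outer) edge of the bed's upper face. The bed is 64 mm wide and runs from x = -146 to +49.5 mm of the grater, so that it sticks out in front of the mouth.
- insert_handle (a point): Middle of the black handle of the steel plate (100 mm in x, 66 mm in y, 10 mm thick, corners rounded 6 mm, 0.13 to 0.25 kg). The handle stands on the plate's middle: 14 mm thick in x, 40 mm wide in y, 40 mm tall; this point is 20 mm below its top and 30 mm above the plate's underside. x points to the orange coarse end (at the start out of the mouth), z up.
- coarse_end (a point): Middle of the orange end face of the plate (big teeth beside it), 5 mm above the plate's underside, 50 mm along +x from the handle's middle.
- fine_end (a point): Middle of the blue end face of the plate (small teeth beside it), 5 mm above the plate's underside, 50 mm along -x from the handle's middle.
- salt_shaker: glass salt shaker with steel cap, 42 mm across, 80 mm tall; a bystander. Origin under its middle, z up.
- pepper_mill: turned brown wooden pepper mill, 46 mm across, 127 mm tall; a bystander. Origin under its middle, z up.
- jar_low: low glass jar with black lid, 95 mm across, 60 mm tall; a bystander. Origin under its middle, z up.
- wood_bowl: small wooden bowl, 111 mm across, 32 mm tall; a bystander. Origin under its middle, z up.
- small_cup: small white cup, 64 mm across, 36 mm tall; a bystander. Origin under its middle, z up.
- vinegar: small bottle with yellow-green cap, 51 mm across, 168 mm tall; a bystander. Origin under its middle, z up.
- glass_a: drinking glass, 81 mm across, 93 mm tall; a bystander. Origin under its middle, z up.

How it is judged:
By the outcome, as a careful person would: the job done as asked, in the order asked, and still so for the second after the job is handed in, with the robot touching nothing.
It also fails if it takes over 58 s, if anything falls off the work surface, if the arm or the gripper's body presses on something with over 40 N, if the wrist force passes 120 N, or if a joint passes its speed limit or range.

## Working session

There is one attempt and no reset: what is moved stays moved. The work goes in short steps, Python scripts to look and compute and a shell command to move; the robot and the scene stay as the last step left them, time stands still between calls to the robot, and variables do not carry over. Pictures are saved under pics/ and viewed, at most 10 in all, crops included, and the job is handed in when it is done.

```bash
mkdir -p pics
python3 - <<'E'
from rig import readout, vision
import cv2
for n in("scene","top"):
    cv2.imwrite(f"pics/{n}0.png",vision.get_image(n)); p=vision.camera_params(n); print(n,p)
s=readout.get_state(); print(s)
E
```

```text
scene {'intrinsics': array([[481.80462929,   0.        , 317.68900532],
       [  0.        , 481.80462929, 238.57392308],
       [  0.        ,   0.        ,   1.        ]]), 'dist': array([-0.05340744,  0.        ,  0.        ,  0.        ,  0.        ]), 'rvec': array([ 2.32402652, -0.70467821,  0.28376883]), 'tvec': array([-0.42276716,  0.23679754,  1.21266172])}
top {'intrinsics': array([[473.22420453,   0.        , 323.05145612],
       [  0.        , 473.22420453, 241.26884141],
       [  0.        ,   0.        ,   1.        ]]), 'dist': array([-0.03533561,  0.        ,  0.        ,  0.        ,  0.        ]), 'rvec': array([ 2.14521269, -2.18599013,  0.14263   ]), 'tvec': array([-0.03503866,  0.48388885,  1.34653649])}
{'clock': 0.1, 'qpos': array([ 1.15898585e+00,  2.76529834e-01,  1.50598794e+00,  1.38506252e-05,
        1.36074398e+00, -1.20947211e-01]), 'qd': array([ 0.00082146,  0.00037272, -0.00054709,  0.00029235, -0.0021714 ,
       -0.00068656]), 'effort': array([ 2.68076794e-03, -4.17703414e+01, -2.46404940e+01, -2.31054964e-04,
        5.82115666e-03,  6.28306665e-06]), 'position': array([0.16467739, 0.55041699, 0.23053474]), 'ee_rot': array([-2.26218938e-04,  1.44920904e-01,  9.89442891e-01, -8.03330146e-04]), 'contact_force': array([ 0.13276447, -0.39096803, -0.54785901]), 'moment': array([0.02983202, 0.0892027 , 0.0159158 ]), 'gripper_force': 0.0, 'width': 0.08574790609119437}
```

View pics/top0.png

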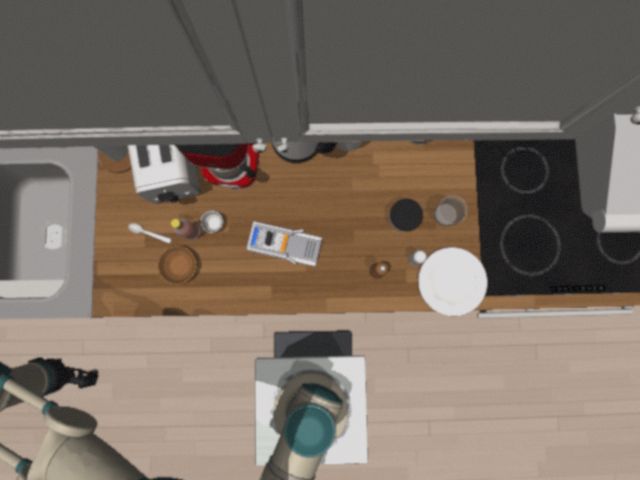

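View pics/scene0.png

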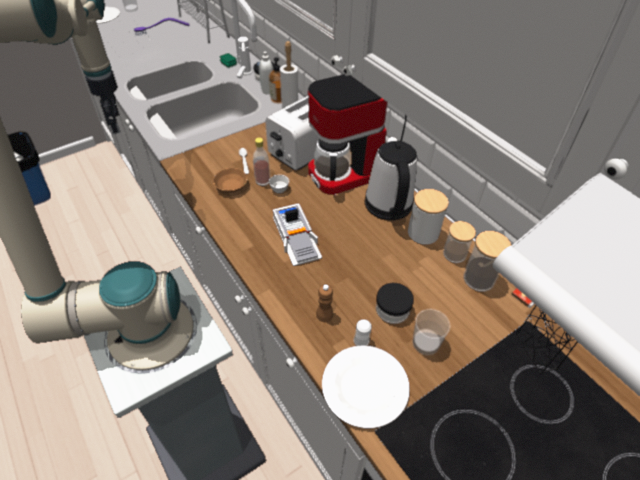

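The top picture shows the grater centred about (285,243), with its blue end at about (255,235) and the bed sticking out to about (320,250). In the scene picture it is at about (297,233). I'll enlarge both.

Run:
```python
import cv2,numpy as np
a=cv2.imread("pics/top0.png")[212:275,238:332]; b=cv2.imread("pics/scene0.png")[198:272,262:330]
a=cv2.resize(a,None,fx=8,fy=8,interpolation=cv2.INTER_CUBIC); b=cv2.resize(b,None,fx=8,fy=8,interpolation=cv2.INTER_CUBIC)
cv2.imwrite("pics/a.png",a);cv2.imwrite("pics/b.png",b);print(a.shape,b.shape)
```

```text
(504, 752, 3) (592, 544, 3)
```

View pics/a.png

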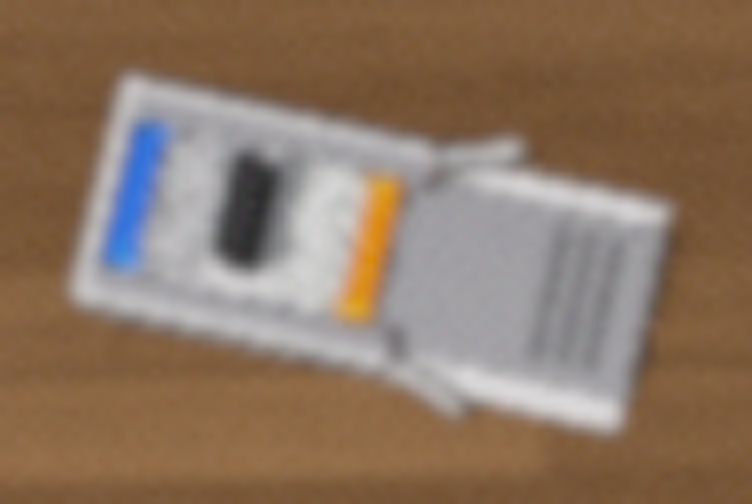

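View pics/b.png

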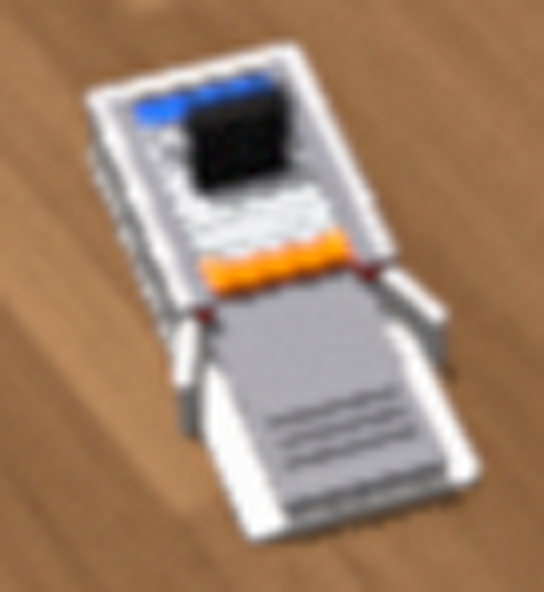

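Top crop (8x, offset (238,212)): blue outer edge mid (120,192), orange outer edge mid (386,250), handle top (247,210), bed front mid (646,320), housing back mid (100,186). Scene crop (offset (262,198)): bed front mid (365,481), back mid (192,70), orange edge mid (285,280). I'll fit the pose to these.

```bash
cat > h.py <<'E'
import cv2,numpy as np
from rig import readout,vision
from scipy.spatial.transform import Rotation as R
def proj(n,P):
    c=vision.camera_params(n); return cv2.projectPoints(np.float64(P).reshape(-1,1,3),c["rvec"],c["tvec"],c["intrinsics"],c["dist"])[0].reshape(-1,2)
def ray(n,uv,z):
    c=vision.camera_params(n); u=cv2.undistortPoints(np.float64([[uv]]),c["intrinsics"],c["dist"]).ravel()
    M=cv2.Rodrigues(c["rvec"])[0]; o=-M.T@c["tvec"]; d=M.T@np.r_[u,1]; return o+d*(z-o[2])/d[2]
E
python3 - <<'E'
from h import *
from scipy.optimize import least_squares
A=[(120,192,50,31,1),(386,250,-50,31,1),(247,210,0,71,1),(646,320,-146,21,0),(100,186,57,36.5,0)]
B=[(365,481,-146,21,0),(192,70,57,36.5,0),(285,280,-50,31,1)]
ob=[];
for n,L,o in(("top",A,(238,212)),("scene",B,(262,198))):
    for u,v,x,z,p in L:
        uv=((u+.5)/8-.5+o[0],(v+.5)/8-.5+o[1]); ob.append((n,uv,x/1e3,z/1e3,p)); print(n,x,ray(n,uv,z/1e3).round(4))
def f(q):
    r=[]
    for n,uv,x,z,p in ob:
        x=x+p*q[3]; P=[q[0]+x*np.cos(q[2]),q[1]+x*np.sin(q[2]),z]; r+=list(proj(n,[P])[0]-uv)
    return np.array(r)
s=least_squares(f,[.45,.1,1.3,0],loss="soft_l1"); print(s.x.round(4),np.degrees(s.x[2])); print(f(s.x).reshape(-1,2).round(2))
E
```

```text
top 50 [0.5033 0.1603 0.031 ]
top -50 [0.4804 0.0639 0.031 ]
top 0 [0.4907 0.1101 0.071 ]
top -146 [ 0.4541 -0.0298  0.021 ]
top 57 [0.5049 0.1668 0.0365]
scene -146 [ 0.455 -0.028  0.021]
scene 57 [0.5043 0.1681 0.0365]
scene -50 [0.4782 0.0608 0.031 ]
[ 4.9100e-01  1.1210e-01  1.3208e+00 -9.0000e-04] 75.67505646863138
[[ 0.22  0.05]
 [ 0.42  0.66]
 [-0.38 -0.02]
 [-0.17 -0.26]
 [-0.2  -0.08]
 [ 0.23  0.33]
 [ 0.37  0.04]
 [-0.29 -0.44]]
```

```bash
python3 - <<'E'
from h import *
print("mill",ray("scene",(326,314),0.01),ray("top",(381,268),.1),"vin",ray("scene",(262,181),.01))
E
python3 -m handwheel '[[[-37,-27,0],[0,0,-0.4],0],[[-37,-27,0],[0,0,0],0],[[-37,-27,0],[0,0,0],0],[[-37,-27,0],[0,0,0],0],[[-37,-27,0],[0,0,0],0],[[-37,-27,0],[0,0,0],0],[[-37,-27,0],[0,0,0],0],[[-37,-27,0],[0,0,0],0],[[-37,-27,20],[0,0,0],0],[[-37,-27,20],[0,0,0],0],[[-37,-27,20],[0,0,0],0],[[-20,-15,20],[0,0,0],0],[[0,0,0],[0,0,0],0]]' 40
cat >> h.py <<'E'
G=np.array([.491,.1121]);YAW=1.3208
def rep():
    s=readout.get_state(); p=s["position"]; r=R.from_quat(np.roll(s["ee_rot"],-1)).as_matrix()
    c,sn=np.cos(YAW),np.sin(YAW); d=p[:2]-G; f=s["contact_force"]
    g=[c*d[0]+sn*d[1],-sn*d[0]+c*d[1]]
    print("t",round(s["clock"],2),"grater xy mm",np.round(np.array(g)*1e3,1),"z",round(p[2]*1e3,1),"yTool yaw-YAW deg",round(np.degrees(np.arctan2(r[1,1],r[0,1])-YAW),2),"tilt",r[:,2].round(4),
     "F grater",np.round([c*f[0]+sn*f[1],-sn*f[0]+c*f[1],f[2]],1),"w",round(s["width"]*1e3,1),"gf",round(s["gripper_force"],1),"q",s["qpos"].round(2))
E
python3 -c "from h import *;rep()"
```

```text
mill [ 0.39715169 -0.20541317  0.01      ] [ 0.39793943 -0.20067996  0.1       ] vin [0.51507035 0.33691658 0.01      ]
clock: 1.72
position: [0.4999, 0.1406, 0.1494]
ee_rot: [-0.002, 0.126, 0.992, -0.001]
contact_force: [0.4, -0.5, 0.1]
width: 0.0427
gripper_force: 0.0
t 1.73 grater xy mm [29.9 -1.6] z 149.4 yTool yaw-YAW deg -0.1 tilt [-4.1e-03 -6.0e-04 -1.0e+00] F grater [-0.4 -0.5  0.1] w 42.7 gf 0.0 q [ 0.14  0.26  1.75 -0.    1.14 -1.18]
```

```bash
python3 -m handwheel '[[[1.5,-16,25],[0,0,0],0],[[0,-15,20],[0,0,0],0],[[0,0,0],[0,0,0],0]]' >/dev/null
python3 - <<'E'
from h import *
rep()
im=np.hstack([cv2.resize(vision.get_image("scene")[165:275,245:345],(400,440),interpolation=2),cv2.resize(vision.get_image("top")[200:310,230:330],(400,440),interpolation=2)])
cv2.imwrite("pics/c.png",im)
E
```

```text
t 2.1 grater xy mm [0.2 1.8] z 105.7 yTool yaw-YAW deg 0.04 tilt [-3.4e-03  3.0e-04 -1.0e+00] F grater [ 0.7  0.8 -0.2] w 43.1 gf 0.0 q [ 0.09  0.28  1.85  0.    1.02 -1.23]
```

View pics/c.png

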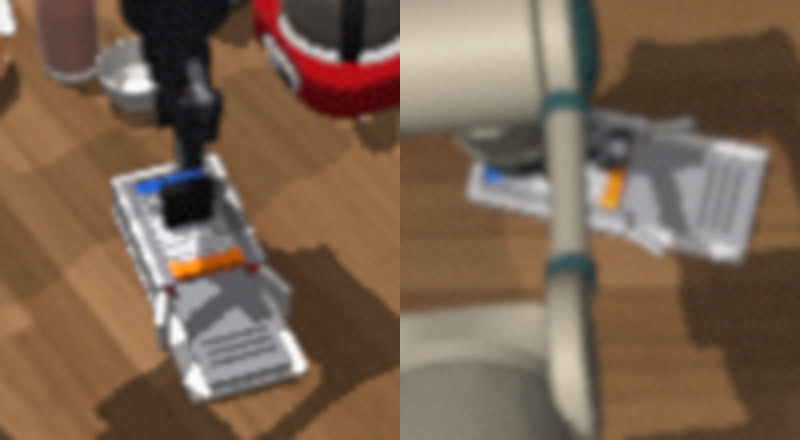

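Left (scene): fingers at about (195,130), right above the black handle at (187,200). Right (top): the arm hides the handle. I'll descend to about 36 mm.

```bash
python3 -m handwheel '[[[-1.5,-1,20],[0,0,0],0],[[0,0,20],[0,0,0],0],[[0,0,15],[0,0,0],0],[[0,0,14],[0,0,0],0],[[0,0,0],[0,0,0],0]]' >/dev/null; python3 -c "from h import *;rep()"
```

```text
t 2.83 grater xy mm [-0.5 -1.1] z 36.6 yTool yaw-YAW deg 0.08 tilt [-0.0016  0.     -1.    ] F grater [ 0.2  0.8 -0.4] w 42.6 gf 0.0 q [ 0.08  0.36  1.93  0.    0.85 -1.24]
```

```bash
python3 -m handwheel '[[[1,0,0],[0,0,0],1],[[0,0,0],[0,0,0],1],[[0,0,0],[0,0,0],1],[[0,0,0],[0,0,0],1]]' 90 >/dev/null; python3 -c "from h import *;rep()"
```

```text
t 3.33 grater xy mm [-0.4 -1. ] z 37.7 yTool yaw-YAW deg 0.05 tilt [ 1.e-03  3.e-04 -1.e+00] F grater [0.9 0.  0.9] w 13.0 gf 87.6 q [ 0.08  0.36  1.93  0.    0.85 -1.24]
```

```bash
python3 -m handwheel '[[[0,0,5],[0,0,0],1],[[0,0,4],[0,0,0],1],[[0,0,0],[0,0,0],1]]' >/dev/null; python3 -c "from h import *;rep()"; python3 -m handwheel '[[[0,0,3],[0,0,0],1],[[0,0,0],[0,0,0],1]]' >/dev/null; python3 -c "from h import *;rep()"
```

```text
t 3.7 grater xy mm [-0.4 -1.1] z 30.0 yTool yaw-YAW deg 0.06 tilt [ 1.4e-03  3.0e-04 -1.0e+00] F grater [-0.5  3.3 17.4] w 12.7 gf 90.1 q [ 0.08  0.37  1.94  0.    0.83 -1.24]
t 3.95 grater xy mm [-0.4 -1.2] z 29.8 yTool yaw-YAW deg 0.07 tilt [ 2.5e-03  2.0e-04 -1.0e+00] F grater [-3.1  8.  40.5] w 12.7 gf 93.7 q [ 0.08  0.37  1.94 -0.    0.83 -1.24]
```

```bash
python3 -m handwheel '[[[0,0,-1.5],[0,0,0],1],[[0,-6,0],[0,0,0],1],[[0,-6,0],[0,0,0],1],[[0,-8,0],[0,0,0],1],[[0,0,0],[0,0,0],1]]' >/dev/null; python3 -c "from h import *;rep()"
```

```text
t 4.58 grater xy mm [-15.5  -2.7] z 30.1 yTool yaw-YAW deg -0.12 tilt [ 0.0078  0.0082 -0.9999] F grater [15.9  6.4 24.8] w 12.7 gf 91.2 q [ 0.05  0.36  1.96  0.01  0.81 -1.28]
```

```bash
python3 -m handwheel '[[[1,-12,0],[0,0,0],1],[[0.5,-12,0],[0,0,0],1],[[0,-12,0],[0,0,0],1],[[0,-12,0],[0,0,0],1],[[0,0,0],[0,0,0],1]]' >/dev/null; python3 -c "from h import *;rep()"
```

```text
t 5.2 grater xy mm [-65.7  -2.8] z 29.9 yTool yaw-YAW deg -0.1 tilt [ 0.0093  0.0041 -0.9999] F grater [10.   0.8 22.6] w 12.6 gf 91.1 q [-0.05  0.34  2.    0.01  0.79 -1.37]
```

```bash
python3 -m handwheel '[[[0,-14,0],[0,0,0],1],[[0.5,-14,0],[0,0,0],1],[[0,-14,0],[0,0,0],1],[[0,-14,0],[0,0,0],1],[[0,0,0],[0,0,0],1]]' >/dev/null; python3 -c "from h import *;rep()"; python3 -m handwheel '[[[0,-4,0],[0,0,0],1],[[0,0,-5],[0,0,0],1],[[0,0,-5],[0,0,0],1],[[0,0,0],[0,0,0],1]]' >/dev/null; python3 -c "from h import *;rep()"
```

```text
t 5.83 grater xy mm [-122.9   -3.7] z 29.7 yTool yaw-YAW deg -0.15 tilt [ 0.0111  0.0016 -0.9999] F grater [ 6.6 -1.2 20. ] w 12.9 gf 90.8 q [-0.17  0.32  2.03  0.    0.78 -1.49]
t 6.33 grater xy mm [-128.7    0.6] z 36.9 yTool yaw-YAW deg 0.07 tilt [ 1.3e-03 -4.0e-04 -1.0e+00] F grater [ 1.5 -1.7  1.5] w 12.6 gf 87.9 q [-0.18  0.31  2.03 -0.    0.8  -1.5 ]
```

```bash
python3 -m handwheel '[[[0,0,-15],[0,0,0],1],[[0,0,-20],[0,0,0],1],[[0,0,-20],[0,0,0],1],[[0,0,-15],[0,0,0],1],[[0,0,0],[0,0,0],1]]' >/dev/null
python3 - <<'E'
from h import *
rep()
im=np.hstack([cv2.resize(vision.get_image("scene")[175:285,255:355],(400,440),interpolation=2),cv2.resize(vision.get_image("top")[200:310,250:350],(400,440),interpolation=2)])
cv2.imwrite("pics/d.png",im)
E
```

```text
t 6.95 grater xy mm [-128.9    2. ] z 106.4 yTool yaw-YAW deg 0.07 tilt [-1.5e-03 -2.0e-04 -1.0e+00] F grater [-0.2  0.2 -2. ] w 12.6 gf 87.6 q [-0.18  0.21  1.94 -0.    0.99 -1.5 ]
```

View pics/d.png

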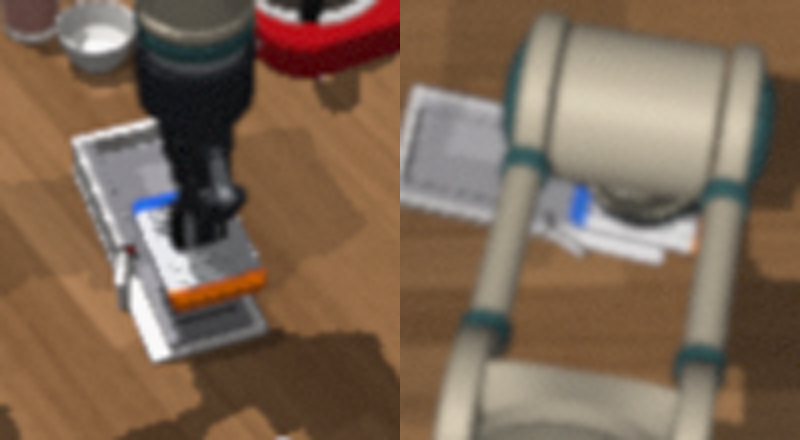

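The plate is held level: blue edge at about (155,203), orange end face at about (219,288) in the scene half. It is clear of the mouth, so I'll turn it half a revolution.

```bash
python3 -m handwheel '[[[0,0,0],[0,0,1],1],[[0,0,0],[0,0,1],1],[[0,0,0],[0,0,1],1],[[0,0,0],[0,0,1],1],[[0,0,0],[0,0,1],1],[[0,0,0],[0,0,1],1],[[0,0,0],[0,0,1],1],[[0,0,0],[0,0,1],1],[[0,0,0],[0,0,1],1],[[0,0,0],[0,0,1],1],[[0,0,0],[0,0,1],1],[[0,0,0],[0,0,1],1],[[0,0,0],[0,0,1],1],[[0,0,0],[0,0,1],1],[[0,0,0],[0,0,1],1]]' >/dev/null;python3 -m handwheel '[[[0,0,0],[0,0,1],1],[[0,0,0],[0,0,1],1],[[0,0,0],[0,0,1],1],[[0,0,0],[0,0,1],1],[[0,0,0],[0,0,1],1],[[0,0,0],[0,0,1],1],[[0,0,0],[0,0,1],1],[[0,0,0],[0,0,1],1],[[0,0,0],[0,0,1],1],[[0,0,0],[0,0,1],1],[[0,0,0],[0,0,1],1],[[0,0,0],[0,0,1],1],[[0,0,0],[0,0,1],1],[[0,0,0],[0,0,1],1],[[0,0,0],[0,0,1],1],[[0,0,0],[0,0,0],1]]' >/dev/null
python3 - <<'E'
from h import *
rep()
a=cv2.resize(cv2.imread("pics/d.png")[:,:400][150:380,100:300],(400,460),interpolation=2)
i=vision.get_image("scene"); cv2.imwrite("pics/scene_e.png",i)
b=cv2.resize(i[175:285,255:355],(400,440),interpolation=2); b=cv2.resize(b[150:380,100:300],(400,460),interpolation=2)
cv2.imwrite("pics/e.png",np.hstack([a,b]))
E
```

```text
t 10.93 grater xy mm [-128.8    2.3] z 105.5 yTool yaw-YAW deg -179.86 tilt [-3.e-03  5.e-04 -1.e+00] F grater [-0.4 -0.6 -1.5] w 12.5 gf 87.6 q [-0.18  0.21  1.94 -0.    0.99  1.64]
```

View pics/e.png

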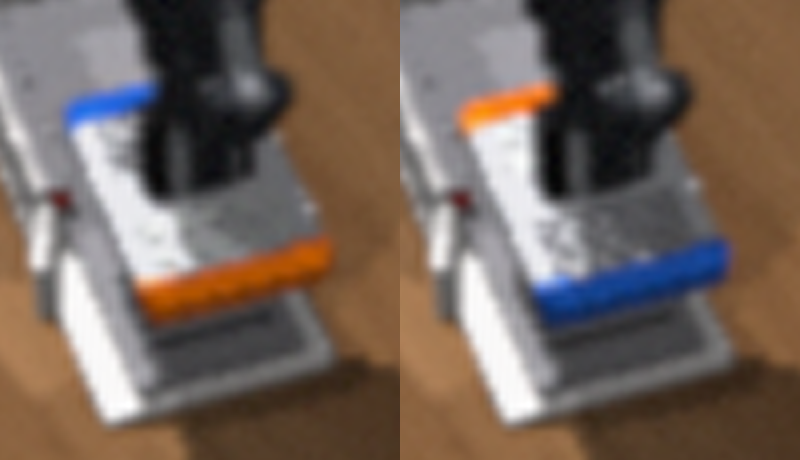

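Rotated: orange now leads inward (corner at about (460,118)) and blue faces out ((535..728, 290)). The plate is shifted only about 1 mm from its pose before the turn. I'll lower it onto the bed.

```bash
python3 -m handwheel '[[[1,0,20],[0,0,0],1],[[0,0,20],[0,0,0],1],[[0,0,15],[0,0,0],1],[[0,0,9],[0,0,0],1],[[0,0,0],[0,0,0],1]]' >/dev/null; python3 -c "from h import *;rep()"
python3 -m handwheel '[[[0,0,4],[0,0,0],1],[[0,0,3],[0,0,0],1],[[0,0,3],[0,0,0],1],[[0,0,0],[0,0,0],1]]' >/dev/null; python3 -c "from h import *;rep()"
```

```text
t 11.6 grater xy mm [-128.7    0.8] z 42.1 yTool yaw-YAW deg -179.9 tilt [-1.8e-03  4.0e-04 -1.0e+00] F grater [ 0.3 -0.1 -1.5] w 12.9 gf 87.6 q [-0.18  0.3   2.02  0.    0.82  1.64]
t 12.1 grater xy mm [-128.5   -0.5] z 33.2 yTool yaw-YAW deg -179.93 tilt [ 1.5e-03 -2.0e-04 -1.0e+00] F grater [-0.7 -0.6  3.5] w 12.9 gf 88.5 q [-0.18  0.32  2.03  0.    0.79  1.64]
```

```bash
python3 -m handwheel '[[[0,0,4],[0,0,0],1],[[0,0,1.5],[0,0,0],1],[[0,0,0],[0,0,0],1]]' >/dev/null; python3 -c "from h import *;rep()"
```

```text
t 12.47 grater xy mm [-128.6   -0.6] z 29.6 yTool yaw-YAW deg -179.93 tilt [ 2.2e-03 -5.0e-04 -1.0e+00] F grater [-0.5  4.3 22.7] w 12.8 gf 91.3 q [-0.18  0.32  2.03 -0.    0.78  1.64]
```

```bash
python3 -m handwheel '[[[-0.5,-8,0],[0,0,0],1],[[-0.5,-8,0],[0,0,0],1],[[0,-8,0],[0,0,0],1],[[0,-8,0],[0,0,0],1],[[0,0,0],[0,0,0],1]]' >/dev/null; python3 -c "from h import *;rep()"
```

```text
t 13.1 grater xy mm [-97.9  -2.1] z 29.9 yTool yaw-YAW deg -179.75 tilt [ 0.006  -0.0044 -1.    ] F grater [-7.5 -0.4 19.3] w 12.9 gf 90.7 q [-0.11  0.33  2.02 -0.01  0.79  1.71]
```

```bash
python3 -m handwheel '[[[-0.5,-10,0.5],[0,0,0],1],[[-0.5,-10,0],[0,0,0],1],[[0,-10,0],[0,0,0],1],[[0,-10,0],[0,0,0],1],[[0,0,0],[0,0,0],1]]' >/dev/null; python3 -c "from h import *;rep()"
```

```text
t 13.72 grater xy mm [-57.8  -1.8] z 29.9 yTool yaw-YAW deg -179.72 tilt [ 0.0076 -0.0046 -1.    ] F grater [-8.8 -1.7 22.9] w 13.0 gf 91.2 q [-0.03  0.34  1.99 -0.01  0.8   1.79]
```

```bash
python3 -m handwheel '[[[0,-12,0],[0,0,0],1],[[0,-12,0],[0,0,0],1],[[0,-12,0],[0,0,0],1],[[0,-12,0],[0,0,0],1],[[0,0,0],[0,0,0],1]]' >/dev/null; python3 -c "from h import *;rep()"
```

```text
t 14.35 grater xy mm [-9.5 -1.3] z 29.9 yTool yaw-YAW deg -179.73 tilt [ 0.0069 -0.0038 -1.    ] F grater [-8.5 -2.  21.8] w 13.1 gf 91.2 q [ 0.07  0.37  1.95 -0.01  0.82  1.89]
```

```bash
for i in 1; do python3 -m handwheel '[[[0,-5,0],[0,0,0],1],[[0,-3,0],[0,0,0],1],[[0,0,0],[0,0,0],1]]' >/dev/null; python3 -c "from h import *;rep()"; done;  python3 -m handwheel '[[[0,-3,0],[0,0,0],1],[[0,0,0],[0,0,0],1]]' >/dev/null; python3 -c "from h import *;rep()"
```

```text
t 14.72 grater xy mm [-2.8 -1.1] z 30.0 yTool yaw-YAW deg -179.71 tilt [ 0.0061 -0.0054 -1.    ] F grater [-12.3  -2.3  22.6] w 12.8 gf 91.3 q [ 0.08  0.37  1.94 -0.01  0.82  1.91]
t 14.97 grater xy mm [ 0. -1.] z 29.9 yTool yaw-YAW deg -179.72 tilt [ 0.0058 -0.0055 -1.    ] F grater [-12.3  -2.6  22. ] w 12.7 gf 91.3 q [ 0.09  0.37  1.94 -0.01  0.82  1.91]
```

```bash
python3 -m handwheel '[[[0,-3,0],[0,0,0],1],[[0,0,0],[0,0,0],1]]' >/dev/null; python3 -c "from h import *;rep()";  python3 -m handwheel '[[[0,-2,0],[0,0,0],1],[[0,0,0],[0,0,0],1]]' >/dev/null; python3 -c "from h import *;rep()"
```

```text
t 15.22 grater xy mm [ 0.6 -0.9] z 30.1 yTool yaw-YAW deg -179.61 tilt [ 0.0043 -0.0098 -0.9999] F grater [-22.5  -3.6  25.6] w 12.7 gf 91.8 q [ 0.09  0.37  1.94 -0.01  0.83  1.92]
t 15.47 grater xy mm [ 0.7 -0.9] z 30.2 yTool yaw-YAW deg -179.55 tilt [ 0.0032 -0.0129 -0.9999] F grater [-28.3  -3.8  28.1] w 13.2 gf 92.3 q [ 0.1   0.37  1.94 -0.02  0.83  1.92]
```

```bash
python3 -m handwheel '[[[0,4,0],[0,0,0],1],[[0,0,-3],[0,0,0],1],[[0,0,-4],[0,0,0],1],[[0,0,-3],[0,0,0],1],[[0,0,0],[0,0,0],1]]' >/dev/null; python3 -c "from h import *;rep()"
```

```text
t 16.1 grater xy mm [0.7 0.9] z 37.0 yTool yaw-YAW deg -179.78 tilt [ 0.0013 -0.0054 -1.    ] F grater [-9.6 -4.1  2.3] w 12.8 gf 88.5 q [ 0.09  0.36  1.93 -0.01  0.85  1.91]
```

```bash
python3 -m handwheel '[[[1,2,-0.5],[0,0,0],1],[[0,1,0],[0,0,0],1],[[0,0,0],[0,0,0],1]]' >/dev/null; python3 -c "from h import *;rep()"; python3 -m handwheel '[[[0,0,0],[0,0,0],0],[[0,0,0],[0,0,0],0],[[0,0,0],[0,0,0],0],[[0,0,0],[0,0,0],0]]' >/dev/null; python3 -c "from h import *;rep()"
```

```text
t 16.48 grater xy mm [0.4 0.9] z 37.5 yTool yaw-YAW deg -179.93 tilt [ 1.e-03 -1.e-04 -1.e+00] F grater [-1.8 -1.3  0.5] w 13.1 gf 88.6 q [ 0.09  0.36  1.93 -0.    0.85  1.91]
t 16.98 grater xy mm [0.5 1.5] z 37.2 yTool yaw-YAW deg -179.93 tilt [-2.e-04  2.e-04 -1.e+00] F grater [-0.2 -0.3 -1.1] w 43.0 gf 0.0 q [0.09 0.36 1.93 0.   0.85 1.91]
```

```bash
python3 -m handwheel '[[[0,0,-15],[0,0,0],0],[[0,0,-25],[0,0,0],0],[[0,0,-40],[0,0,0],0],[[0,0,-40],[0,0,0],0],[[-40,0,-10],[0,0,0],0],[[-40,0,0],[0,0,0],0],[[-40,0,0],[0,0,0],0],[[-40,0,0],[0,0,0],0],[[0,0,0],[0,0,0],0]]' >/dev/null
python3 - <<'E'
from h import *
rep()
im=np.hstack([cv2.resize(vision.get_image("scene")[190:280,255:335],(400,450),interpolation=2),cv2.resize(vision.get_image("top")[200:290,240:320],(400,450),interpolation=2)])
cv2.imwrite("pics/f.png",im)
E
```

```text
t 18.1 grater xy mm [ -0.5 164.6] z 167.1 yTool yaw-YAW deg -179.82 tilt [-0.0019  0.     -1.    ] F grater [ 0.7 -0.2  0.7] w 42.3 gf 0.0 q [0.24 0.01 2.01 0.   1.13 2.06]
```

View pics/f.png

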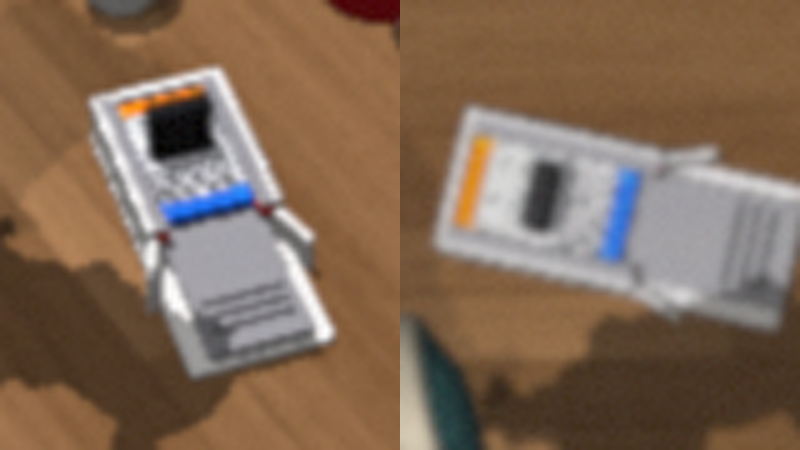

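The orange end is innermost (left half at (160,100), right half at (473,183)). The blue end sits flush just inside the red catches ((208,203) and (620,215)), looking as it did at the start. The bed sprang back up to 37.5 mm at the TCP. Handing in.

```bash
python3 -c "
from rig import manip
print(manip.sign_off())"
```

```text
the job is handed in; nothing more can be done
None
```

The plate is turned end for end and fully home with the orange coarse end innermost, the bed has sprung up so the catches should hold it, and the job was handed in at about 18 s; the bystanders were not approached, though I did not check their positions at the end.

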